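# Sight the hidden mark by mirror

## Robot

A 6-joint arm with a two-finger parallel gripper is mounted at the origin on the work surface. World frame = base frame: x ahead of the robot, y to its left, z up, the work surface at z = 0. Lengths are in m, angles in rad, forces in N, time in s.
With the tool pointing down it reaches from about 0.325 to 0.9 m from the base axis. Payload 3.5 kg.
Tool frame: the origin (TCP) lies between the finger pads; the fingertips stand 17 mm ahead of it and the grasp point (between the pads) lies 2 mm behind it; z points along the fingers, y is the direction in which the jaws open and shut (so a half turn about z gives the same grasp; the last joint's range is limited). The gripper opens to 85 mm and grips with 20 to 120 N. Pads are 22 mm wide; open, the fingers measure 114 mm over their backs; the gripper's body (76 mm by 85 mm) begins 54 mm behind the grasp point. The pads swing forward as they close: fully open they stand 13 mm farther back than shut.
Start: joints at [-1.263, 0.276, -0.026, 1.268, 0, 1.467], TCP at [0.25, -0.573, 0.248] pointing down, gripper open.
Joint ranges: [-3.12, 3.12], [-0.85, 1.88], [-1.08, 1.24], [-1.95, 2.15], [-1.57, 1.53], [-3.14, 3.14]. Speed limits (rad/s): [2.57, 2.57, 3.14, 3.14, 3.14, 3.14].

## Interface

Orientations are given as [roll, pitch, yaw] about the fixed x, y, z axes, in that order (R = Rz(yaw) Ry(pitch) Rx(roll)).
In Python, from workcell import get_obs, snapshot, sign_off gives the robot as it stands.
- The arm moves only by the shell command python3 -m pendant 'ROWS'. ROWS is JSON, a list of rows, each an object of numbers: "wx", "wy", "wz": the turn, a rotation vector about the world's x, y, z normalised to -1 to 1, where 1 is 180 degrees; "tx", "ty", "tz": the shift along the world's x, y, z normalised to -1 to 1, where 1 is 300 mm; "hand": the opening, from 0 (shut) to 1 (fully open). In form: [{"wx": .., "wy": .., "wz": .., "tx": .., "ty": .., "tz": .., "hand": ..}, ...]. A call has exactly 10 rows; each row is the pose to reach, as a shift and turn from the pose measured when the call began, turning the shorter way round; what a row does not reach only later rows make up. A row lasts 1/8 s, in which the tool goes at most 62.5 mm and 10.7 degrees, less where a joint would pass 70% of its speed; a pose out of reach is approached as far as the arm can. A call with a number of a shift or a turn outside -1 to 1 is refused whole. A call with a gripper value outside its range is refused whole. The fingers move at their own pace and stop on an object; the grip force is fixed at half the most. Time passes only in rows, so rows that repeat a pose let the fingers close, or fill a call up. It gives the time, the measured TCP pose, the force and the opening at its end, in the units of the state.
- get_obs(): the state, without advancing time (a new reading comes with each control period).
- snapshot(name): name is "scene" or "top" or "wrist"; returns a dict with "color" (480x640x3 uint8, blue, green, red), "z_map" (480x640 float32, m along the optical axis (not along the pixel's ray), 0 where there is no reading), "fx", "fy", "cx", "cy" (pixels), "k1" (the pictures are not rectified: a ray, as slopes to the right and down, at radius r is drawn at 1 + k1 r^2 times it, then the intrinsics apply), "rvec" (rotation vector, rad) and "tvec" (3), from world to camera coordinates, as OpenCV has them; the wrist camera has in their place "tool_from_camera" (4x4, takes a point from camera to tool coordinates, whose origin is the TCP and whose axes are the flange's). Camera axes: x right, y down, z forward; pixel columns grow to the right and rows downward; lengths in m; the calibration is good to about 2 mm. A picture is of the moment at which its call begins: read the wrist's pose just before it.
- sign_off(): hands the job in, once; it reports no verdict.
The state is a dict: "clock": time; "joints": joint angles; "joint_vel": joint speeds; "joint_efforts": joint torques, N m; "eef_pos": TCP position; "tcp_rot": TCP orientation; "contact_force": force on the tool from outside, world axes, zero at the start; "wrist_torque": the same for the moment, N m; "width": opening from 0.0 (shut) to 1.0 (fully open).
Only numpy, scipy, OpenCV 4.12 (cv2) and the standard library are available. Lean on these libraries where they do the work, as an engineer would, in place of code of your own. Each camera call takes 0.05 s, during which the arm holds its last target. There are 200 camera calls.

## Task

Stand the tall flanged bushing flange-down in the round pocket of the wooden block, fully home, and let go of it. Then take hold of the sprung mirror, which has a grip bar on top, turn it until the small bench camera sees the dark ring on the bushing's neck in the middle of the mirror, and finish while still holding the mirror there: it swings back if released. Leave the other loose things on the bench where they are.

Things in the scene. Friction and masses are not known exactly. Their poses are not given: they have to be found in the camera images.
- bushing: the tall flanged bushing, plain aluminium: round flange 56 mm in diameter and 8 mm thick, with a round neck 26 mm in diameter rising from its middle to 80 mm total height; 0.11 to 0.22 kg. It starts standing on the bench, flange down. Origin: centre of the flange's underside; z runs up the neck
- mark (a point): centre of the bushing at the height of the dark ring, 6 mm wide, that runs all round its neck: on the neck's axis, 49 mm above the flange's underside
- nest: fixed wooden block 90 x 90 x 26 mm with a round pocket in its top; origin: centre of its underside, z up. Its place and yaw vary
- pocket (a point): centre of the pocket's floor, 16 mm above the bench. The pocket is 59 mm in diameter and 10 mm deep (1.5 mm clearance all round the bushing's flange, chamfered mouth). Seated, the bushing's top is 96 mm and its dark ring 65 mm above the bench
- stand: fixed dark steel base of the mirror and camera: a disc 84 mm across and 12 mm high with a 30 mm wide, 10 mm high bar running from it along its +x axis to the bench camera. Origin: on the bench under the mirror's upright turning axis; +x points to the camera. Its place and yaw vary
- lens (a point): front of the camera's lens, 192 mm from the mirror's axis along the stand's +x, 65 mm above the bench; it looks straight at the mirror. The camera is a grey box 46 x 44 x 44 mm, its top 87 mm above the bench
- mirror_center (a point): middle of the mirror's face, on the upright turning axis, 65 mm above the bench (the height of the lens and of the ring on the seated bushing). The glass is 60 x 60 mm in an aluminium plate 70 x 70 mm whose top is 100 mm above the bench
- mirror: the mirror plate with its grip bar, on an upright axis. Origin on the axis, 30 mm above the bench; +x: the way the glass faces, y: its width. At rest it faces the camera; it turns clockwise from there (seen from above), up to 1.6 rad. The camera sees what lies at twice that turn clockwise from its own direction. A weak spring (0.03 N m at rest, 0.1 at 1.5 rad) returns it when let go
- grip_bar (a point): centre of the mirror's black plastic grip bar, on the turning axis, 122 mm above the bench: 12 mm thick (the way the glass faces), 40 mm long (along the mirror's width), 36 mm high, from 104 to 140 mm above the bench
- pointer: flat brass needle under the mirror, reaching 66 mm from the turning axis, 18 mm above the bench; geared to turn twice as far as the mirror, so it points the way the camera looks after reflection in the middle of the mirror. Origin on the turning axis, +x along the needle to its tip. At rest it points at the camera; the ring is in the middle of the mirror when the needle points at the bushing
- short_bushing: bystander: a like bushing without a ring, flange 56 mm, only 34 mm high; origin under its centre. It and the tall bushing may have swapped places
- tape: bystander: cardboard ring 52 mm in diameter, 20 mm high; origin under its centre
- offcut: bystander: wood offcut 70 x 32 x 20 mm; origin under its centre
- brush: bystander: flat brush 150 mm long, lying along its x; origin under its middle
- jar: bystander: lidded glass jar 56 mm in diameter, 80 mm high; origin under its centre
- tin: bystander: tin 66 mm in diameter, 100 mm high; origin under its centre
- corner: bystander: dark wooden frame corner, L-shaped, legs 100 mm (along x) and 85 mm (along y), 30 mm wide, 22 mm high; origin under the outer end of the corner
Not all that is in view belongs to the job. Leave any pink or turquoise look-alike of the nest alone. What is shaped like the bushing but red is not meant.

How it is judged:
On the way, in this order (a step that is already met when the one before it is completed fails the run):
1. the bushing stands flange-down, fully home in the pocket, and is let go (distance between bushing and pocket below 0.004 m and angle between bushing's own z axis and vertical below 0.06 rad and contact force between the fingers and bushing below 0.1 N), for 0.2 s.
2. the mirror is held at the angle at which the camera sees the ring in the middle of the mirror (y of mark in the frame of pointer between -0.02 and 0.02 m and x of mark in the frame of pointer above 0.05 m and contact force between the fingers and mirror above 0.3 N), for 0.3 s.
At the end, for the whole second after the job is handed in: Bushing flange-down on the pocket floor (within 4 mm, upright within 0.06 rad), at rest and untouched; fingers hold the mirror, its pointer still (under 0.1 rad/s), and the camera's reflected line of view passes the ringed axis within 20 mm. No other loose thing shifted over 30 mm (all of step 2 and angular speed of pointer below 0.1 rad/s and distance between bushing and pocket below 0.004 m and angle between bushing's own z axis and vertical below 0.06 rad and linear speed of bushing below 0.02 m/s and contact force between the arm and bushing below 0.1 N); the arm keeps its last pose, push and grip.
It fails at once if another loose thing was shifted by more than 30 mm (distance of any of short_bushing, tape, offcut, brush, jar, tin, corner from where it was at the start of the episode above 0.03 m).
It also fails if it takes over 54 s, if anything falls off the work surface, if the arm or the gripper's body presses on something with over 40 N, if the wrist force passes 120 N, or if a joint passes its speed limit or range.

## Working session

There is one attempt and no reset: what is moved stays moved. The work goes in short steps, Python scripts to look and compute and a shell command to move; the robot and the scene stay as the last step left them, time stands still between calls to the robot, and variables do not carry over. Pictures are saved under pics/ and viewed, about 8 in all and at most 12, crops included, and the job is handed in when it is done.

```bash
ls; mkdir -p pics; cat > h.py <<'E'
import numpy as np, cv2
from workcell import get_obs, snapshot
from scipy.spatial.transform import Rotation as R
def snap(name):
    o=get_obs(); s=snapshot(name); s['name']=name
    if 'tool_from_camera' in s:
        T=np.eye(4); T[:3,:3]=R.from_euler('xyz',o['tcp_rot']).as_matrix(); T[:3,3]=o['eef_pos']
        s['T']=T@np.array(s['tool_from_camera'])
    else:
        Rm=cv2.Rodrigues(np.array(s['rvec'],float))[0]; T=np.eye(4); T[:3,:3]=Rm.T; T[:3,3]=-Rm.T@np.array(s['tvec'],float).ravel(); s['T']=T
    return s
def rays(s,uv):
    uv=np.atleast_2d(np.array(uv,float)); K=np.array([[s['fx'],0,s['cx']],[0,s['fy'],s['cy']],[0,0,1]])
    n=cv2.undistortPoints(uv[:,None],K,np.array([s['k1'],0,0,0.]))[:,0]
    return np.c_[n,np.ones(len(n))]
def onplane(s,uv,z):
    d=rays(s,uv)@s['T'][:3,:3].T; c=s['T'][:3,3]
    return c+d*((z-c[2])/d[:,2])[:,None]
def cloud(s):
    v,u=np.mgrid[:480,:640]; d=rays(s,np.c_[u.ravel(),v.ravel()])*s['z_map'].reshape(-1,1)
    return (d@s['T'][:3,:3].T+s['T'][:3,3]).reshape(480,640,3)
E
python3 - <<'E'
from h import *
import pickle
for n in('top','scene'):
    s=snap(n); cv2.imwrite(f'pics/{n}0.png',s['color']); pickle.dump(s,open(n+'0.pkl','wb')); print(n,s['T'].round(3),s['fx'],s['k1'])
print(get_obs())
E
```

```text
pics
top [[ 0.023 -0.99   0.14   0.389]
 [-1.    -0.02   0.02  -0.065]
 [-0.017 -0.141 -0.99   1.152]
 [ 0.     0.     0.     1.   ]] 503.712078088641 0.04498012606803485
scene [[ 0.483  0.643 -0.594  1.239]
 [ 0.875 -0.371  0.311 -0.425]
 [-0.021 -0.67  -0.742  0.953]
 [ 0.     0.     0.     1.   ]] 518.73284743096 -0.12193375548928594
{'clock': 0.1, 'joints': array([-1.26338945e+00,  2.77101493e-01, -2.77998801e-02,  1.26799318e+00,
        5.16589563e-05,  1.46741323e+00]), 'joint_vel': array([ 8.97147710e-04, -5.26525382e-05,  2.69158120e-03, -1.53835548e-03,
       -1.44659914e-03,  1.17629699e-03]), 'joint_efforts': array([ 2.83434042e-05, -4.46706712e+01,  2.96128714e+01,  8.43012793e-03,
       -6.73569480e-05,  7.26756213e-06]), 'eef_pos': array([ 0.24938588, -0.57233202,  0.24721736]), 'tcp_rot': array([-3.13951096e+00, -2.67917912e-04,  4.10789643e-01]), 'contact_force': array([-0.01835315, -0.18501867, -0.4600585 ]), 'wrist_torque': array([-0.00808862,  0.06623125, -0.0048323 ]), 'width': 0.9941410078698463}
```

View pics/top0.png

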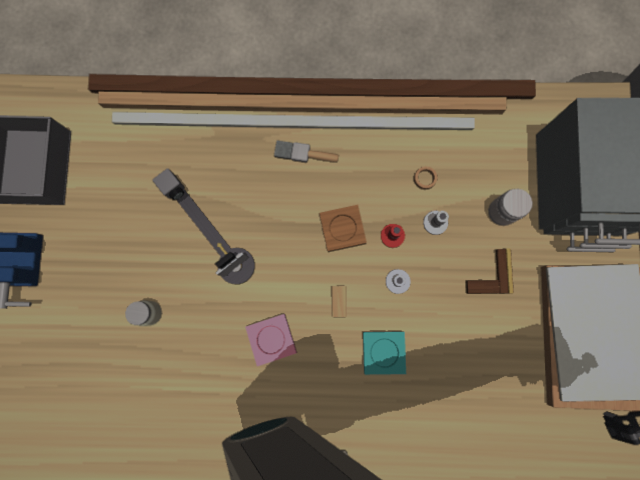

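View pics/scene0.png

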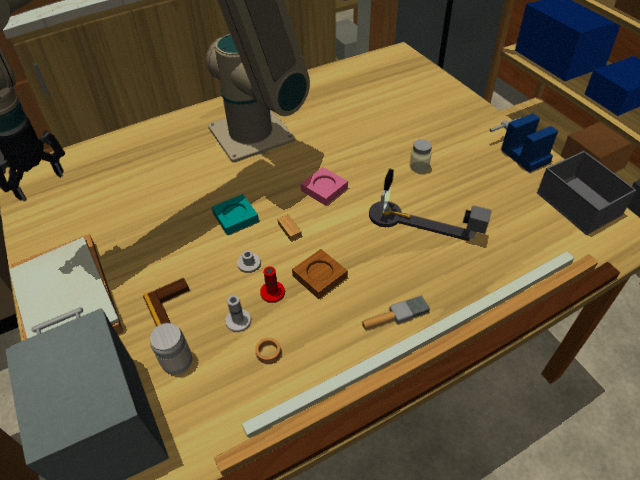

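Top view: there are three bushing shapes. Red at (393,236) is excluded. The grey one at (398,281) has a low neck, so it is the short one. The grey one at (436,222), scene (236,315), is tall and has a ring, so it is the one meant. The brown wood nest is at top (343,228); pink (271,340) and turquoise (384,352) are look-alikes. The mirror is at (236,265) and the camera at (170,184). Next I measure and make one confirming crop.

```bash
python3 - <<'E'
from h import *
import pickle
t=pickle.load(open('top0.pkl','rb')); s=pickle.load(open('scene0.pkl','rb'))
P=cloud(t); Q=cloud(s)
def reg(P,u,v,r,lo,hi):
    p=P[v-r:v+r,u-r:u+r].reshape(-1,3); return p[(p[:,2]>lo)&(p[:,2]<hi)]
def circ(p): 
    (x,y),r=cv2.minEnclosingCircle(p[:,:2].astype(np.float32)); return np.round([x,y,r,len(p),p[:,2].max()],4)
print('bench z',np.median(P[300:330,180:220,2]))
for n,u,v in(('tall',436,222),('short',398,281),('red',393,236)):
    print(n,'flange',circ(reg(P,u,v,18,.004,.012)),'top',circ(reg(P,u,v,22,.028,.2)), np.median(reg(P,u,v,22,.028,.2),0))
p=reg(P,343,228,28,.021,.032); print('nest rect',cv2.minAreaRect(p[:,:2].astype(np.float32)),len(p), 'pocket',circ(reg(P,343,228,14,.012,.019)))
# pocket floor pixels
p=reg(P,236,265,30,.085,.16);print('grip top top',len(p)and (p.min(0),p.max(0)));q=p[p[:,2]>.132]
print('bar',cv2.minAreaRect(q[:,:2].astype(np.float32)) if len(q)>3 else 0)
p=reg(P,236,265,25,.008,.015);print('disc',circ(p))
p=reg(P,170,184,22,.075,.1);print('cam',cv2.minAreaRect(p[:,:2].astype(np.float32)),p.mean(0))
p=reg(Q,388,190,40,.132,.15);print('bar scene',cv2.minAreaRect(p[:,:2].astype(np.float32)) if len(p)>3 else 0)
# needle
hsv=cv2.cvtColor(t['color'],cv2.COLOR_BGR2HSV)
a=cv2.resize(s['color'][230:350,190:310],(480,480),interpolation=2); b=cv2.resize(t['color'][220:300,190:270],(320,480)[::1],interpolation=2)if 0 else cv2.resize(t['color'][225:305,190:243],(318,480),interpolation=2)
cv2.imwrite('pics/crop1.png',np.hstack([a,b]))
E
```

```text
bench z -0.00015969995554476757
tall flange [ 6.078e-01 -2.971e-01  5.410e-02  3.120e+02  1.200e-02] top [ 6.024e-01 -2.969e-01  1.310e-02  1.850e+02  8.480e-02] [ 0.59979051 -0.29461036  0.07845576]
short flange [ 4.713e-01 -2.104e-01  5.240e-02  3.700e+02  1.190e-02] top [ 4.662e-01 -2.122e-01  1.290e-02  1.090e+02  4.100e-02] [ 0.46670594 -0.21156023  0.03445722]
red flange [ 5.707e-01 -1.978e-01  4.970e-02  3.070e+02  1.180e-02] top [ 5.709e-01 -2.000e-01  1.350e-02  1.600e+02  8.540e-02] [ 0.56772928 -0.19820769  0.07910338]
nest rect ((0.5840162038803101, -0.08558711409568787), (0.09083379060029984, 0.09007210284471512), 13.304452896118164) 1049 pocket [ 5.85e-01 -8.54e-02  2.95e-02  4.48e+02  1.90e-02]
grip top top (array([0.46671131, 0.1272049 , 0.08505854]), array([0.51428499, 0.18223423, 0.14611869]))
bar ((0.493699312210083, 0.15775415301322937), (0.012576674111187458, 0.03984484449028969), 40.10477828979492)
disc [5.072e-01 1.715e-01 6.100e-02 6.270e+02 1.500e-02]
cam ((0.6625192165374756, 0.2991500198841095), (0.06063029542565346, 0.04460570961236954), 38.433860778808594) [0.66382856 0.29970984 0.08506882]
bar scene ((0.4966937303543091, 0.15753869712352753), (0.013063757680356503, 0.045746199786663055), 37.031898498535156)
```

View pics/crop1.png

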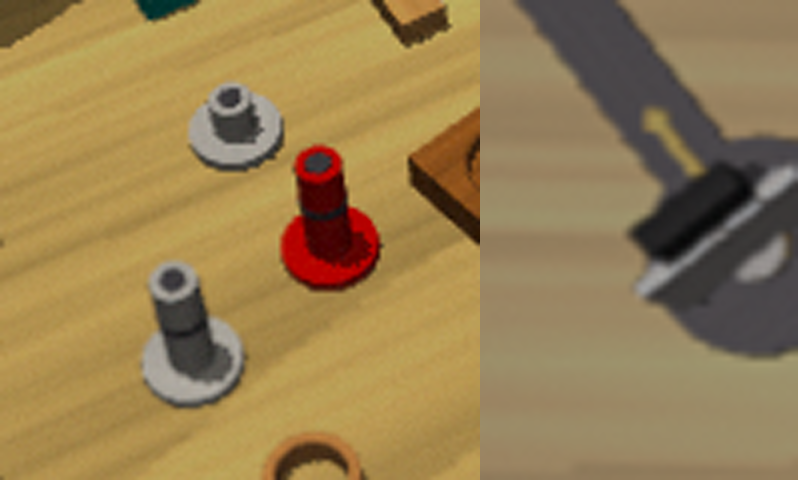

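The crop confirms it: grey, tall and ringed at crop (185,330) is the bushing; the short one has no ring, and the look-alike is red. The measured sizes agree (neck r 13 mm, nest 90 mm, pocket r 29.5 mm, bar 12.6x40 mm). First move is to above the bushing, with the jaws across the line to the red one.

```bash
python3 -m pendant '[{"tx":0.3,"ty":0.28,"tz":0,"wz":0.12,"hand":1},{"tx":0.6,"ty":0.55,"tz":0,"wz":0.24,"hand":1},{"tx":0.9,"ty":0.8,"tz":-0.05,"wz":0.36,"hand":1},{"tx":1,"ty":0.92,"tz":-0.1,"wz":0.47,"hand":1},{"tx":1,"ty":0.92,"tz":-0.15,"wz":0.47,"hand":1},{"tx":1,"ty":0.92,"tz":-0.15,"wz":0.47,"hand":1},{"tx":1,"ty":0.92,"tz":-0.15,"wz":0.47,"hand":1},{"tx":1,"ty":0.92,"tz":-0.15,"wz":0.47,"hand":1},{"tx":1,"ty":0.92,"tz":-0.15,"wz":0.47,"hand":1},{"tx":1,"ty":0.92,"tz":-0.15,"wz":0.47,"hand":1}]'
python3 - <<'E'
from h import *
s=snap('wrist'); cv2.imwrite('pics/w1.png',s['color']); P=cloud(s); print(s['T'].round(3))
m=(P[...,2]>.074)&(P[...,2]<.086)&(s['z_map']>0)&(np.hypot(P[...,0]-.6015,P[...,1]+.296)<.04)
p=P[m]; print(len(p),p.mean(0),cv2.minEnclosingCircle(p[:,:2].astype(np.float32)),p[:,:2].min(0),p[:,:2].max(0))
o=get_obs();print(o['eef_pos'],o['tcp_rot'],o['contact_force'])
E
```

```text
[[ 0.399 -0.88  -0.257  0.314]
 [-0.917 -0.383 -0.11  -0.545]
 [-0.002  0.279 -0.96   0.373]
 [ 0.     0.     0.     1.   ]]$[0]: bad value
<stdin>:4: RuntimeWarning: Mean of empty slice.
  ret = um.true_divide(
Traceback (most recent call last):
ValueError: zero-size array to reduction operation minimum which has no identity
```

View pics/w1.png

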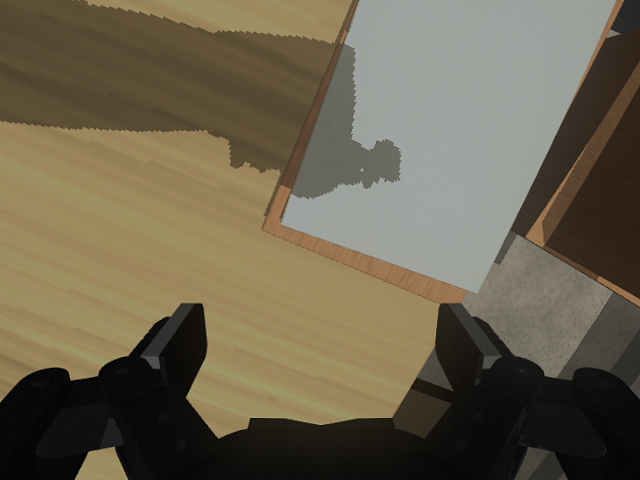

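The call was refused because wx and wy were missing, so the arm has not moved. The picture shows only the start pose over the paper tray. Repeating with all the numbers.

```bash
python3 -m pendant '[{"wx":0,"wy":0,"tx":0.3,"ty":0.28,"tz":0,"wz":0.06,"hand":1},{"wx":0,"wy":0,"tx":0.4,"ty":0.37,"tz":0,"wz":0.12,"hand":1},{"wx":0,"wy":0,"tx":0.6,"ty":0.55,"tz":-0.05,"wz":0.18,"hand":1},{"wx":0,"wy":0,"tx":0.75,"ty":0.69,"tz":-0.1,"wz":0.24,"hand":1},{"wx":0,"wy":0,"tx":0.9,"ty":0.83,"tz":-0.15,"wz":0.3,"hand":1},{"wx":0,"wy":0,"tx":1,"ty":0.92,"tz":-0.15,"wz":0.36,"hand":1},{"wx":0,"wy":0,"tx":1,"ty":0.92,"tz":-0.15,"wz":0.41,"hand":1},{"wx":0,"wy":0,"tx":1,"ty":0.92,"tz":-0.15,"wz":0.47,"hand":1},{"wx":0,"wy":0,"tx":1,"ty":0.92,"tz":-0.15,"wz":0.47,"hand":1},{"wx":0,"wy":0,"tx":1,"ty":0.92,"tz":-0.15,"wz":0.47,"hand":1}]'
cat > b.py <<'E'
from h import *
s=snap('wrist'); P=cloud(s)
m=(P[...,2]>.074)&(P[...,2]<.086)&(s['z_map']>0)&(np.hypot(P[...,0]-.6015,P[...,1]+.296)<.04)
p=P[m]; print(len(p))
if len(p): print(p.mean(0),cv2.minEnclosingCircle(p[:,:2].astype(np.float32)),p[:,:2].min(0),p[:,:2].max(0))
o=get_obs();print(o['eef_pos'],o['tcp_rot'],o['contact_force'],o['clock']); cv2.imwrite('pics/w2.png',s['color'])
E
python3 b.py
```

```text
clock: 1.4
eef_pos: [0.5491, -0.2967, 0.2023]
tcp_rot: [-3.14, -0.0, 1.884]
contact_force: [0.2, 0.6, 0.1]
width: 1.0
1177
[ 0.60411246 -0.29613881  0.07989903] ((0.604674756526947, -0.2971460223197937), 0.013317006640136242) [ 0.5920166  -0.30977029] [ 0.61779393 -0.28423896]
[ 0.5490051  -0.29685456  0.20237438] [-3.13973301e+00 -2.72853892e-04  1.88438351e+00] [ 1.12899104 -0.39608124  0.18784617] 1.45
```

The bushing is at (0.604, -0.2965), neck r 13.3 mm, top z 0.080, which agrees with the top view. Move over it, go down and close.

```bash
python3 -m pendant '[{"wx":0,"wy":0,"wz":0,"tx":0.183,"ty":0,"tz":0,"hand":1},{"wx":0,"wy":0,"wz":0,"tx":0.183,"ty":0,"tz":-0.1,"hand":1},{"wx":0,"wy":0,"wz":0,"tx":0.183,"ty":0,"tz":-0.22,"hand":1},{"wx":0,"wy":0,"wz":0,"tx":0.183,"ty":0,"tz":-0.34,"hand":1},{"wx":0,"wy":0,"wz":0,"tx":0.183,"ty":0,"tz":-0.48,"hand":1},{"wx":0,"wy":0,"wz":0,"tx":0.183,"ty":0,"tz":-0.48,"hand":0.6},{"wx":0,"wy":0,"wz":0,"tx":0.183,"ty":0,"tz":-0.48,"hand":0},{"wx":0,"wy":0,"wz":0,"tx":0.183,"ty":0,"tz":-0.48,"hand":0},{"wx":0,"wy":0,"wz":0,"tx":0.183,"ty":0,"tz":-0.48,"hand":0},{"wx":0,"wy":0,"wz":0,"tx":0.183,"ty":0,"tz":-0.48,"hand":0}]'
```

```text
clock: 2.7
eef_pos: [0.6058, -0.298, 0.0611]
tcp_rot: [3.14, 0.004, 1.884]
contact_force: [0.9, 0.6, 6.3]
width: 0.29
```

```bash
python3 -m pendant '[{"wx":0,"wy":0,"wz":0,"tx":0,"ty":0,"tz":0.13,"hand":0},{"wx":0,"wy":0,"wz":0,"tx":0,"ty":0,"tz":0.27,"hand":0},{"wx":0,"wy":0,"wz":0,"tx":0,"ty":0,"tz":0.4,"hand":0},{"wx":0,"wy":0,"wz":0,"tx":-0.02,"ty":0.12,"tz":0.4,"hand":0},{"wx":0,"wy":0,"wz":0,"tx":-0.04,"ty":0.28,"tz":0.4,"hand":0},{"wx":0,"wy":0,"wz":0,"tx":-0.05,"ty":0.44,"tz":0.4,"hand":0},{"wx":0,"wy":0,"wz":0,"tx":-0.065,"ty":0.6,"tz":0.4,"hand":0},{"wx":0,"wy":0,"wz":0,"tx":-0.065,"ty":0.706,"tz":0.4,"hand":0},{"wx":0,"wy":0,"wz":0,"tx":-0.065,"ty":0.706,"tz":0.4,"hand":0},{"wx":0,"wy":0,"wz":0,"tx":-0.065,"ty":0.706,"tz":0.4,"hand":0}]'
python3 - <<'E'
from h import *
s=snap('wrist'); t=snap('top'); q=snap('scene'); o=get_obs(); e=o['eef_pos']; print(e,o['tcp_rot'],o['width'],o['contact_force'])
for S in(s,t,q):
    P=cloud(S); d=np.hypot(P[...,0]-e[0],P[...,1]-e[1]); ok=S['z_map']>0
    f=P[ok&(d<.045)&(P[...,2]>.105)&(P[...,2]<.145)]
    print(S['name'],'flange region',len(f), f.min(0) if len(f) else '',f.max(0) if len(f) else '')
    p=P[ok&(np.abs(P[...,2]-.026)<.006)&(np.hypot(P[...,0]-.5845,P[...,1]+.0855)<.07)]; 
    if len(p)>50: print('nest',len(p),cv2.minAreaRect(p[:,:2].astype(np.float32)))
    fl=P[ok&(np.abs(P[...,2]-.016)<.003)&(np.hypot(P[...,0]-.5845,P[...,1]+.0855)<.035)]
    if len(fl)>50: print('floor',len(fl),cv2.minEnclosingCircle(fl[:,:2].astype(np.float32)))
cv2.imwrite('pics/a3.png',np.hstack([cv2.resize(s['color'],(400,300)),cv2.resize(q['color'][140:340,180:447],(400,300))]))
E
```

```text
clock: 3.95
eef_pos: [0.5863, -0.0864, 0.1813]
tcp_rot: [3.14, 0.004, 1.884]
contact_force: [0.9, -0.3, -1.0]
width: 0.288
[ 0.58639976 -0.08719103  0.18113229] [3.14030024 0.0039121  1.88300824] 0.2871790952426667 [ 0.27392734  0.06597203 -0.93654394]
wrist flange region 5749 [ 0.55796726 -0.1031433   0.12038689] [ 0.61338036 -0.05746191  0.14498543]
nest 6419 ((0.5857433080673218, -0.08383636921644211), (0.09053494781255722, 0.08973371237516403), 13.342575073242188)
floor 2450 ((0.5856088399887085, -0.08377593755722046), 0.029596742242574692)
top flange region 0  
scene flange region 363 [ 0.55938381 -0.11426244  0.11961634] [ 0.61580436 -0.05892484  0.14460838]
nest 920 ((0.5865369439125061, -0.08453895896673203), (0.094683438539505, 0.09342281520366669), 14.76406192779541)
floor 342 ((0.5826793313026428, -0.08201347291469574), 0.029288459569215775)
```

View pics/a3.png

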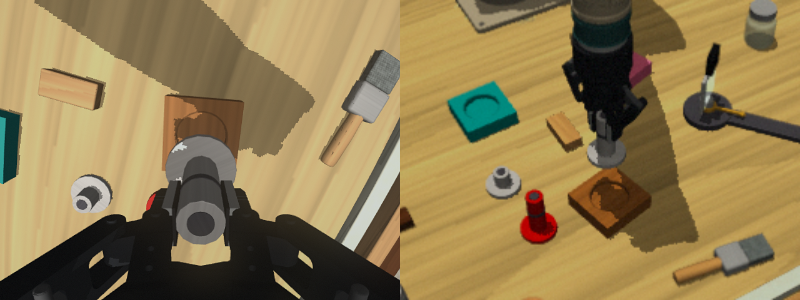

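Left: the bushing is held upright, its flange at (200,160) over the pocket at (205,125). Right: the same, with the flange above the nest at (608,200). In the wrist view the flange centre is near (0.5857,-0.0855) and the pocket at (0.5857,-0.0838). I'll go down to just above the mouth with about -0.5/+2 mm correction, then look again.

```bash
python3 -m pendant '[{"wx":0,"wy":0,"wz":0,"tx":-0.002,"ty":0.007,"tz":-0.05,"hand":0},{"wx":0,"wy":0,"wz":0,"tx":-0.002,"ty":0.007,"tz":-0.1,"hand":0},{"wx":0,"wy":0,"wz":0,"tx":-0.002,"ty":0.007,"tz":-0.16,"hand":0},{"wx":0,"wy":0,"wz":0,"tx":-0.002,"ty":0.007,"tz":-0.22,"hand":0},{"wx":0,"wy":0,"wz":0,"tx":-0.002,"ty":0.007,"tz":-0.27,"hand":0},{"wx":0,"wy":0,"wz":0,"tx":-0.002,"ty":0.007,"tz":-0.29,"hand":0},{"wx":0,"wy":0,"wz":0,"tx":-0.002,"ty":0.007,"tz":-0.29,"hand":0},{"wx":0,"wy":0,"wz":0,"tx":-0.002,"ty":0.007,"tz":-0.29,"hand":0},{"wx":0,"wy":0,"wz":0,"tx":-0.002,"ty":0.007,"tz":-0.29,"hand":0},{"wx":0,"wy":0,"wz":0,"tx":-0.002,"ty":0.007,"tz":-0.29,"hand":0}]'
cat > f.py <<'E'
from h import *
from scipy.optimize import least_squares
o=get_obs(); e=o['eef_pos']; zu=e[2]-.0611; print(e.round(4),'underside',round(zu,4),o['contact_force'])
for n in('wrist','scene'):
    S=snap(n);P=cloud(S); ok=S['z_map']>0
    f=P[ok&(abs(P[...,2]-zu-.008)<.004)&(np.hypot(P[...,0]-e[0],P[...,1]-e[1])<.034)][:,:2].astype(np.float32)
    hu=cv2.convexHull(f)[:,0]
    # outer arc only: robust circle of known radius 28 mm on hull points
    r=least_squares(lambda c:np.hypot(*(hu-c).T)-.028,f.mean(0),loss='soft_l1',f_scale=.0007)
    p=P[ok&(abs(P[...,2]-.026)<.005)&(np.hypot(P[...,0]-.5845,P[...,1]+.0855)<.07)&(np.hypot(P[...,0]-e[0],P[...,1]-e[1])>.029)][:,:2].astype(np.float32)
    print(n,len(f),'flange',r.x.round(4),f.min(0),f.max(0),'nest',cv2.minAreaRect(p))
    cv2.imwrite(f'pics/f_{n}.png',S['color'])
E
python3 f.py
```

```text
clock: 5.35
eef_pos: [0.5862, -0.0852, 0.0947]
tcp_rot: [3.139, 0.004, 1.883]
contact_force: [1.4, 0.5, -1.7]
width: 0.283
[ 0.5862 -0.0852  0.0947] underside 0.0336 [ 1.37789507  0.47097444 -1.73654956]
wrist 5179 flange [ 0.5856 -0.0842] [ 0.55791783 -0.10169278] [ 0.613375   -0.05612515] nest ((0.5861256718635559, -0.0839211493730545), (0.09028184413909912, 0.09120091795921326), 13.295646667480469)
scene 247 flange [ 0.5864 -0.0849] [ 0.5574949  -0.11279983] [ 0.6146544  -0.05581152] nest ((0.5867621302604675, -0.08368013799190521), (0.09356647729873657, 0.09254032373428345), 14.218024253845215)
```

Offsets are under 1 mm. Lower it home with a small nudge.

```bash
python3 -m pendant '[{"wx":0,"wy":0,"wz":0,"tx":0.0015,"ty":0.002,"tz":0,"hand":0},{"wx":0,"wy":0,"wz":0,"tx":0.0015,"ty":0.002,"tz":-0.01,"hand":0},{"wx":0,"wy":0,"wz":0,"tx":0.0015,"ty":0.002,"tz":-0.02,"hand":0},{"wx":0,"wy":0,"wz":0,"tx":0.0015,"ty":0.002,"tz":-0.03,"hand":0},{"wx":0,"wy":0,"wz":0,"tx":0.0015,"ty":0.002,"tz":-0.04,"hand":0},{"wx":0,"wy":0,"wz":0,"tx":0.0015,"ty":0.002,"tz":-0.05,"hand":0},{"wx":0,"wy":0,"wz":0,"tx":0.0015,"ty":0.002,"tz":-0.056,"hand":0},{"wx":0,"wy":0,"wz":0,"tx":0.0015,"ty":0.002,"tz":-0.06,"hand":0},{"wx":0,"wy":0,"wz":0,"tx":0.0015,"ty":0.002,"tz":-0.06,"hand":0},{"wx":0,"wy":0,"wz":0,"tx":0.0015,"ty":0.002,"tz":-0.06,"hand":0}]'
```

```text
clock: 6.7
eef_pos: [0.5864, -0.0846, 0.0771]
tcp_rot: [3.14, 0.004, 1.883]
contact_force: [-1.7, -0.4, 5.5]
width: 0.29
```

TCP is 0.0771, which is the predicted home height, with light contact. Release and go up.

```bash
python3 -m pendant '[{"wx":0,"wy":0,"wz":0,"tx":0,"ty":0,"tz":0,"hand":0.5},{"wx":0,"wy":0,"wz":0,"tx":0,"ty":0,"tz":0,"hand":1},{"wx":0,"wy":0,"wz":0,"tx":0,"ty":0,"tz":0,"hand":1},{"wx":0,"wy":0,"wz":0,"tx":0,"ty":0,"tz":0,"hand":1},{"wx":0,"wy":0,"wz":0,"tx":0,"ty":0,"tz":0,"hand":1},{"wx":0,"wy":0,"wz":0,"tx":0,"ty":0,"tz":0.1,"hand":1},{"wx":0,"wy":0,"wz":0,"tx":0,"ty":0,"tz":0.25,"hand":1},{"wx":0,"wy":0,"wz":0,"tx":0,"ty":0,"tz":0.4,"hand":1},{"wx":0,"wy":0,"wz":0,"tx":0,"ty":0,"tz":0.5,"hand":1},{"wx":0,"wy":0,"wz":0,"tx":0,"ty":0,"tz":0.5,"hand":1}]'
python3 - <<'E'
from h import *
o=get_obs(); print(o['eef_pos'],o['tcp_rot'],o['width'],o['contact_force'])
for n in('wrist','top','scene'):
    S=snap(n);P=cloud(S); ok=S['z_map']>0
    p=P[ok&(P[...,2]>.09)&(P[...,2]<.103)&(np.hypot(P[...,0]-.5855,P[...,1]+.0845)<.03)]
    if len(p)>5: print(n,'top',len(p),np.median(p[:,2]),cv2.minEnclosingCircle(p[:,:2].astype(np.float32)))
    p=P[ok&(abs(P[...,2]-.026)<.005)&(np.hypot(P[...,0]-.5845,P[...,1]+.0855)<.07)][:,:2].astype(np.float32)
    print('nest',cv2.minAreaRect(p) if len(p)>50 else '')
    b=P[ok&(P[...,2]>.132)&(P[...,2]<.146)&(np.hypot(P[...,0]-.495,P[...,1]-.1577)<.03)][:,:2].astype(np.float32)
    print('bar',len(b),cv2.minAreaRect(b) if len(b)>20 else '')
    cv2.imwrite(f'pics/g_{n}.png',S['color'])
S=cv2.imread('pics/g_wrist.png');q=cv2.imread('pics/g_scene.png')
cv2.imwrite('pics/g.png',np.hstack([cv2.resize(S,(400,300)),cv2.resize(q[190:310,260:420],(400,300))]))
E
```

```text
clock: 7.95
eef_pos: [0.5886, -0.0851, 0.2305]
tcp_rot: [3.134, 0.008, 1.883]
contact_force: [0.2, -0.3, -0.3]
width: 1.001
[ 0.58862737 -0.08513289  0.23047983] [3.13399492 0.00807496 1.88297925] 1.0009991408329004 [ 0.17300645 -0.26152717 -0.30486506]
wrist top 1108 0.09618799792966098 ((0.5857204794883728, -0.08346745371818542), 0.013014821335673332)
nest ((0.5856221914291382, -0.0839984118938446), (0.09040087461471558, 0.0898987278342247), 13.276153564453125)
bar 0 
nest 
bar 131 ((0.4934455156326294, 0.1574835330247879), (0.0129297636449337, 0.03954475745558739), 38.621395111083984)
scene top 102 0.09597571560225204 ((0.5878068804740906, -0.08460430800914764), 0.013155459426343441)
nest ((0.5862522721290588, -0.08412308990955353), (0.09338181465864182, 0.09383396059274673), 13.520276069641113)
bar 77 ((0.49729248881340027, 0.1571531891822815), (0.012455093674361706, 0.04458237439393997), 41.499107360839844)
```

View pics/g.png

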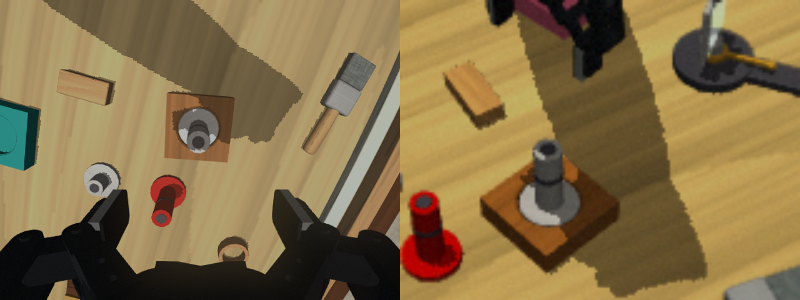

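The bushing is seated: top at z 0.0961 and centred on the nest within 1 mm in the wrist view (the ring is at about (545,180) in the right half). Now go above the mirror's grip bar and look.

```bash
python3 -m pendant '[{"wx":0,"wy":0,"wz":0.02,"tx":-0.05,"ty":0.13,"tz":0.02,"hand":1},{"wx":0,"wy":0,"wz":0.04,"tx":-0.1,"ty":0.27,"tz":0.02,"hand":1},{"wx":0,"wy":0,"wz":0.06,"tx":-0.16,"ty":0.4,"tz":0.02,"hand":1},{"wx":0,"wy":0,"wz":0.08,"tx":-0.21,"ty":0.54,"tz":0,"hand":1},{"wx":0,"wy":0,"wz":0.1,"tx":-0.26,"ty":0.68,"tz":0,"hand":1},{"wx":0,"wy":0,"wz":0.123,"tx":-0.312,"ty":0.809,"tz":0,"hand":1},{"wx":0,"wy":0,"wz":0.123,"tx":-0.312,"ty":0.809,"tz":0,"hand":1},{"wx":0,"wy":0,"wz":0.123,"tx":-0.312,"ty":0.809,"tz":0,"hand":1},{"wx":0,"wy":0,"wz":0.123,"tx":-0.312,"ty":0.809,"tz":0,"hand":1},{"wx":0,"wy":0,"wz":0.123,"tx":-0.312,"ty":0.809,"tz":0,"hand":1}]'
python3 - <<'E'
from h import *
o=get_obs(); print(o['eef_pos'],o['tcp_rot'])
S=snap('wrist');P=cloud(S); ok=S['z_map']>0
b=P[ok&(abs(P[...,2]-.14)<.004)&(np.hypot(P[...,0]-.495,P[...,1]-.1577)<.03)][:,:2].astype(np.float32)
print('bar',len(b),cv2.minAreaRect(b) if len(b)>20 else '')
c=P[ok&(abs(P[...,2]-.087)<.004)&(np.hypot(P[...,0]-.66,P[...,1]-.297)<.05)][:,:2].astype(np.float32)
print('cam',len(c),cv2.minAreaRect(c) if len(c)>20 else '')
cv2.imwrite('pics/m.png',S['color'])
E
```

```text
clock: 9.35
eef_pos: [0.4923, 0.1574, 0.2254]
tcp_rot: [-3.141, 0.003, 2.268]
contact_force: [-0.6, -0.5, -0.2]
width: 1.003
[0.49233366 0.157447   0.22544889] [-3.14117889  0.00316481  2.26761381]
bar 1427 ((0.4950774610042572, 0.15770971775054932), (0.011660112999379635, 0.040203168988227844), 40.437015533447266)
cam 2036 ((0.6586019396781921, 0.2934122681617737), (0.039055369794368744, 0.04791857302188873), 51.27849197387695)
```

View pics/m.png

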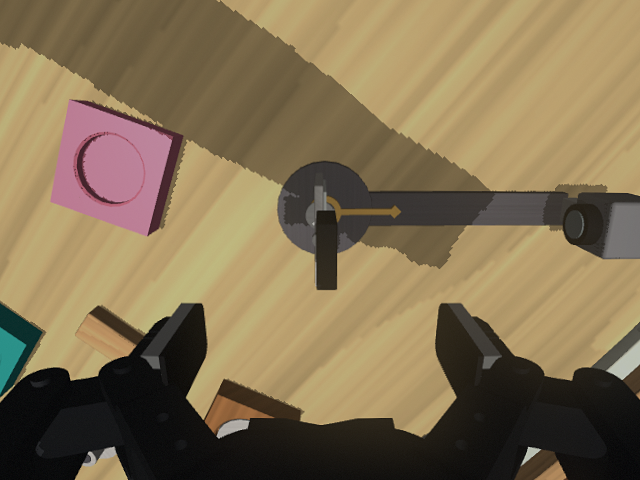

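The grip bar is at (0.4951,0.1577), pixel (326,250), at 40.4°, in line with the jaws, and the needle points at the camera. Go down and grip.

```bash
python3 -m pendant '[{"wx":0,"wy":0,"wz":0.002,"tx":0.009,"ty":0.001,"tz":-0.05,"hand":1},{"wx":0,"wy":0,"wz":0.002,"tx":0.009,"ty":0.001,"tz":-0.15,"hand":1},{"wx":0,"wy":0,"wz":0.002,"tx":0.009,"ty":0.001,"tz":-0.25,"hand":1},{"wx":0,"wy":0,"wz":0.002,"tx":0.009,"ty":0.001,"tz":-0.328,"hand":1},{"wx":0,"wy":0,"wz":0.002,"tx":0.009,"ty":0.001,"tz":-0.328,"hand":0.5},{"wx":0,"wy":0,"wz":0.002,"tx":0.009,"ty":0.001,"tz":-0.328,"hand":0},{"wx":0,"wy":0,"wz":0.002,"tx":0.009,"ty":0.001,"tz":-0.328,"hand":0},{"wx":0,"wy":0,"wz":0.002,"tx":0.009,"ty":0.001,"tz":-0.328,"hand":0},{"wx":0,"wy":0,"wz":0.002,"tx":0.009,"ty":0.001,"tz":-0.328,"hand":0},{"wx":0,"wy":0,"wz":0.002,"tx":0.009,"ty":0.001,"tz":-0.328,"hand":0}]'; python3 - <<'E'
import numpy as np
a=np.array([.4951,.1577]);b=np.array([.586,-.084]);d=np.degrees(np.arctan2(*(b-a)[::-1]));print(d,(40.2-d)/2,(40.2-d)/360)
E
```

```text
clock: 10.65
eef_pos: [0.4958, 0.158, 0.1283]
tcp_rot: [3.14, 0.004, 2.274]
contact_force: [-1.3, -0.8, 5.8]
width: 0.13
-69.38941954013096 54.79470977006548 0.3044150542781416
```

```bash
python3 -m pendant '[{"wx":0,"wy":0,"wz":-0.04,"tx":0,"ty":0,"tz":0,"hand":0},{"wx":0,"wy":0,"wz":-0.08,"tx":0,"ty":0,"tz":0,"hand":0},{"wx":0,"wy":0,"wz":-0.12,"tx":0,"ty":0,"tz":0,"hand":0},{"wx":0,"wy":0,"wz":-0.16,"tx":0,"ty":0,"tz":0,"hand":0},{"wx":0,"wy":0,"wz":-0.2,"tx":0,"ty":0,"tz":0,"hand":0},{"wx":0,"wy":0,"wz":-0.24,"tx":0,"ty":0,"tz":0,"hand":0},{"wx":0,"wy":0,"wz":-0.28,"tx":0,"ty":0,"tz":0,"hand":0},{"wx":0,"wy":0,"wz":-0.304,"tx":0,"ty":0,"tz":0,"hand":0},{"wx":0,"wy":0,"wz":-0.304,"tx":0,"ty":0,"tz":0,"hand":0},{"wx":0,"wy":0,"wz":-0.304,"tx":0,"ty":0,"tz":0,"hand":0}]'
python3 - <<'E'
from h import *
ims=[]
for n in('wrist','top','scene'):
    S=snap(n); h=cv2.cvtColor(S['color'],cv2.COLOR_BGR2HSV)
    u0,v0={'top':(236,265),'scene':(388,212)}.get(n,(0,0))
    P=cloud(S); W=onplane(S,np.c_[np.tile(np.arange(640),480),np.repeat(np.arange(480),640)],.018).reshape(480,640,3)
    m=(h[...,0]>14)&(h[...,0]<30)&(h[...,1]>140)&(abs(P[...,2]-.018)<.006)&(np.hypot(W[...,0]-.4951,W[...,1]-.1577)<.075)&(np.hypot(W[...,0]-.4951,W[...,1]-.1577)>.01)&(S['z_map']>0)
    w=W[m]; print(n,len(w))
    if len(w)>8:
        d=cv2.fitLine(w[:,:2].astype(np.float32),cv2.DIST_HUBER,0,.01,.01).ravel(); far=w[np.argmax(np.hypot(w[:,0]-.4951,w[:,1]-.1577))]
        print('line dir',np.degrees(np.arctan2(d[1],d[0])),'pt',d[2:],'tip',far, np.degrees(np.arctan2(far[1]-.1577,far[0]-.4951)))
    cv2.imwrite(f'pics/n_{n}.png',S['color'])
    ims.append(S['color'])
cv2.imwrite('pics/n.png',np.hstack([cv2.resize(ims[0],(400,300)),cv2.resize(ims[2][150:300,310:510],(400,300),interpolation=2)]))
E
```

```text
clock: 11.9
eef_pos: [0.4958, 0.158, 0.1283]
tcp_rot: [3.14, 0.004, 1.32]
contact_force: [-0.1, -0.4, 1.4]
width: 0.13
wrist 497
line dir -81.463486 pt [0.50691354 0.1448462 ] tip [0.51914183 0.095736   0.018     ] -68.79390970248913
top 0
scene 80
line dir -73.34338 pt [0.50585395 0.13662206] tip [0.52039241 0.09573718 0.018     ] -67.79536089734248
```

View pics/n.png

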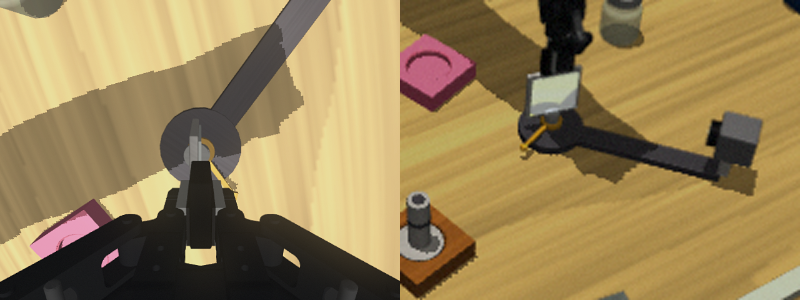

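The needle points at the bushing: tip bearing is -68.8° (wrist) and -67.8° (scene), the wrist turn gives -69.1°, and the target is -69.4°. 20 mm corresponds to about 4.5°. I'll make a tiny nudge, hold, run a last check and hand in.

```bash
python3 -m pendant '[{"wx":0,"wy":0,"wz":-0.002,"tx":0,"ty":0,"tz":0,"hand":0},{"wx":0,"wy":0,"wz":-0.002,"tx":0,"ty":0,"tz":0,"hand":0},{"wx":0,"wy":0,"wz":-0.002,"tx":0,"ty":0,"tz":0,"hand":0},{"wx":0,"wy":0,"wz":-0.002,"tx":0,"ty":0,"tz":0,"hand":0},{"wx":0,"wy":0,"wz":-0.002,"tx":0,"ty":0,"tz":0,"hand":0},{"wx":0,"wy":0,"wz":-0.002,"tx":0,"ty":0,"tz":0,"hand":0},{"wx":0,"wy":0,"wz":-0.002,"tx":0,"ty":0,"tz":0,"hand":0},{"wx":0,"wy":0,"wz":-0.002,"tx":0,"ty":0,"tz":0,"hand":0},{"wx":0,"wy":0,"wz":-0.002,"tx":0,"ty":0,"tz":0,"hand":0},{"wx":0,"wy":0,"wz":-0.002,"tx":0,"ty":0,"tz":0,"hand":0}]'
python3 - <<'E'
from h import *
import pickle
S=snap('scene');P=cloud(S);ok=S['z_map']>0
p=P[ok&(P[...,2]>.09)&(P[...,2]<.103)&(np.hypot(P[...,0]-.5855,P[...,1]+.0845)<.03)]
print('bushing top',len(p),np.median(p[:,2]),cv2.minEnclosingCircle(p[:,:2].astype(np.float32)))
a=pickle.load(open('scene0.pkl','rb'))
for n,(u,v,r) in dict(short=(248,262,14),tape=(268,350,16),offcut=(290,227,13),brush=(396,313,34),jar=(421,156,14),tin=(171,350,22),corner=(165,300,24)).items():
    w=np.s_[v-r:v+r,u-r:u+r]; print(n,'median depth change',np.median(abs(S['z_map'][w]-a['z_map'][w])).round(4),'frac>1cm',(abs(S['z_map'][w]-a['z_map'][w])>.01).mean().round(3))
from workcell import sign_off
o=get_obs(); print(o['joint_vel'].round(3),o['width'],o['tcp_rot'])
if abs(np.median(p[:,2])-.096)<.002: print(sign_off())
E
```

```text
clock: 13.3
eef_pos: [0.4958, 0.158, 0.1283]
tcp_rot: [3.14, 0.004, 1.313]
contact_force: [-0.1, 0.2, 2.1]
width: 0.13
bushing top 99 0.09583043272082703 ((0.5872376561164856, -0.08383885771036148), 0.013347686268389225)
short median depth change 0.0024 frac>1cm 0.014
tape median depth change 0.0019 frac>1cm 0.005
offcut median depth change 0.0026 frac>1cm 0.013
brush median depth change 0.002 frac>1cm 0.009
jar median depth change 0.0029 frac>1cm 0.043
tin median depth change 0.0017 frac>1cm 0.006
corner median depth change 0.0021 frac>1cm 0.008
[-0.     0.    -0.002  0.001  0.001 -0.001] 0.12909595699799536 [3.14021769 0.00431249 1.31336831]
the job is handed in; nothing more can be done
None
```

The tall ringed bushing stands in the wooden nest and has been let go. The gripper is still holding the mirror by its grip bar, turned about 55° clockwise. The job was handed in at about 13.4 s.

Last checks:
- **Bushing:** its top measured 95.8 mm above the bench, against 96 mm fully seated. It was centred on the nest within about 1 mm in the wrist view; the scene camera showed an offset of about 1.5 mm.
- **Mirror:** the wrist turn puts the needle at about -69.9°, against about -69.4° needed to point at the bushing. Before a last small turn of about 0.8° at the needle, the needle tip read from images gave -68.8° (wrist) and -67.8° (scene), about 1° apart. All are well inside the roughly 4.5° allowed. I did not re-measure the needle from images after that nudge.
- **Grip and stillness:** the gripper is shut on the bar (opening 11 mm) and the arm is at rest.
- **Other loose things:** depth images from start and end show no shift of any of them.

The first move command was refused because two numbers were missing; nothing moved. No check failed.

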